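Clamp a wood blank in the drilling jig

ROBOT

A 6-joint arm with a two-finger parallel gripper is mounted at the origin on a cart in front of the work surface, level with it; the furniture and walls round the work are solid. World frame = base frame: x ahead of the robot, y to its left, z up, the work surface at z = 0. Lengths are in mm, angles in rad, forces in N, time in s.
With the tool pointing down it reaches from about 400 to 925 mm from the base axis. Payload 12.5 kg.
Tool frame: the origin (TCP) lies midway between the tips of the shut fingers; the grasp point (between the pads) lies 19 mm behind it; z points along the fingers, y is the line along which they close (so a half turn about z gives the same grasp; the last joint's range is limited). The gripper opens to 95 mm and grips with 3 to 60 N. Pads are 20 mm wide; open, the fingers measure 119 mm over their backs; the gripper's body (75 mm by 180 mm) begins 59 mm behind the grasp point.
Start: joints at [1.039, 0.491, 1.559, -0, 1.092, -0.106], TCP at [258.142, 569.218, 214.661] pointing down, gripper open.
Joint ranges: [-3.1, 3.1], [-0.84, 2.19], [0.05, 2.79], [-1.13, 4.28], [0.06, 2.93], [-2.69, 2.69]. Speed limits (rad/s): [2.22, 2.22, 2.79, 3.14, 3.14, 3.14].

INTERFACE

Orientations are given as [roll, pitch, yaw] about the fixed x, y, z axes, in that order (R = Rz(yaw) Ry(pitch) Rx(roll)).
In Python, from cell import state, read_camera, camera_info, env gives the robot as it stands.
- The arm moves only by the tool move_arm, never from a script. Its argument "commands" is a list of rows, each a list of 3 entries, a list of its own where there are three numbers: the shift along the world's x, y, z in cm, then the turn, a rotation vector about the world's x, y, z in degrees, then the opening, from 0 (shut) to 1 (fully open). A call has 1 to 10 rows; each row shifts and turns the commanded pose from where the row before left it; what a row does not reach is not made up. A row lasts 1/10 s, in which the tool goes at most 50 mm and 8.59 degrees, less where a joint would pass 70% of its speed; a pose out of reach is approached as far as the arm can. A call with a gripper value outside its range is refused whole. The fingers move at their own pace and stop on an object; the grip force is fixed at half the most. Time passes only in rows, so rows that do not move let the fingers close. It gives the time, the measured TCP pose, the force, the opening and the grip force at its end, in the units of the state.
- state(): the state, without advancing time (a new reading comes with each control period).
- read_camera(name): name is "side" or "top"; returns the picture (400x640x3 uint8, blue, green, red); there is no depth.
- camera_info(name): a dict with "K" (3x3 intrinsics, pixels), "cam_to_world" (4x4, takes a point from camera to world coordinates). Camera axes: x right, y down, z forward; pixel columns grow to the right and rows downward; lengths in mm; the calibration is good to about 2 mm. A picture is of the moment at which its call begins. camera_info takes no time and is no camera call.
- env.job_done(): hands the job in; it is judged then, once.
The state is a dict: "t": time; "joints": joint angles; "qvel": joint speeds; "tau": joint torques, N m; "eef_pos": TCP position; "tcp_rot": TCP orientation; "ft_force": force on the tool from outside, world axes, zero at the start; "moment": the same for the moment, N m; "opening": opening from 0.0 (shut) to 1.0 (fully open); "grip_force": force on a finger pad.
Only numpy, scipy, OpenCV 4.12 (cv2) and the standard library are available. Lean on these libraries where they do the work, as an engineer would, in place of code of your own. Each camera call takes 0.05 s, during which the arm holds its last target. There are 200 camera calls.

TASK

Get the pine block in the drilling jig ready for drilling, without gripping or lifting anything: with a fingertip push the block along the fence, under the drill-guide plate, until its end is fully home against the end stop; only then push the black cam lever round with one finger, anticlockwise as seen from above, as far as it goes, so that the cam clamps the block tight against the fence. Leave the other things on the bench where they are.

Things in the scene. Friction and masses are not known exactly. Their poses are not given: they have to be found in the camera images.
- jig: Plywood drilling jig, screwed to the bench. Origin under the board, on the bench; x runs along the fence to the end stop, y from the fence towards the cam, z up. In this frame, mm: board x -120 to 115, y -90 to 105, top at z 12; wooden fence x -65 to 105, inner face y = -45, top z 42. Two 7 mm stop pins for the lever stand 42 from the pivot, up to z 46.
- stop_face (a point): Middle of the wooden end stop's face that the block's end shall meet: jig x = 75, y = -16, z = 31 mm (face y -45 to 13, top z 53). On the stop lies an aluminium drill-guide plate that reaches back over the block to jig x = 32, y -43 to 11, underside z 53, top z 59, with two brass bushes up to z 66.
- block_center (a point): Centre of the loose pine block in the jig, 120 x 62 x 38 mm, on the jig's board (top at z 50). Its y axis is the 120 mm length, pointing to the end stop (within 2 degrees at the start). Home and clamped, it is at jig x 15, y -14, z 31 mm. It starts 20 to 38 mm short of the stop and 3 to 5 mm off the fence; 1 to 2 N slide it, and the cam pushes it the last mm to the fence.
- cam_lever (a joint): Cam lever's angle about its upright pivot, rad: 0 fully open (lever points 65 degrees from the jig's x towards its y), growing anticlockwise from above; 1.97 is its end at the stop pin (points to 178 degrees). The cam meets a block on the fence at about 1.15 and is tightest at 1.92. It stays where left (friction 0.12 N m), takes about 8 N at the grip through the bite and does not spring back.
- cam_pivot (a point): Point on the axis of lever and cam, 40 mm above the bench, at jig x = 0, y = 47.5 mm (at the brass bolt head, top at z 49). The pivot sits on a small steel spring slide that gives about 2 mm away from the block as the cam bites (10 N preload, 6 N/mm); the slide and its steel abutment behind reach out to jig x -25 to 25, y 96, at most 24 mm above the bench.
- lever_grip (a point): Point on the axis of the lever's black grip, 88 mm from the pivot's axis, 46 mm above the bench. The grip is a round bar 18 mm thick with round ends, from 49 to 121 mm from the pivot's axis, rising outward by 9 degrees; a thinner 10 mm steel rod joins it to the cam.
- cam: The steel eccentric cam with its lever: the disc is 48 mm in diameter, 23 mm high (19 to 42 mm above the bench), its centre 9 mm off the pivot's axis; origin on the pivot's axis, on the board.
- block: The same loose pine block as block_center, 120 x 62 x 38 mm; origin at the centre of its underside.
- tape_measure: Bystander: yellow tape measure, 37 x 83 x 68 mm, standing on the bench beyond the fence; origin under its centre.
- hex_bolt: Bystander: grey hexagon bolt, 22 x 62 x 19 mm, lying on the bench on the lever's side of the jig; origin under its centre.
- screwdriver_red: Bystander: screwdriver with red handle, 30 x 222 x 30 mm, lying on the bench beyond the fence; origin under its centre, its length along y.
- spare_block: Bystander: a second pine block, 120 x 62 x 38 mm, lying on the bench beyond the fence, outside the jig; origin under its centre.
There are look-alikes about, which are no part of the job. Leave any green or yellow look-alike of the block alone.

How it is judged (in metres and radians):
On the way, in this order (a step that is already met when the one before it is completed fails the run):
1. the block is pushed home against the end stop (within 3 mm) while the cam lever is still open (below 0.9 rad) (x of block_center in the frame of jig above 0.012 m and value of joint cam_lever below 0.9 rad), for 0.2 s.
2. the lever is swung round and the cam bites on the block (value of joint cam_lever above 1.7 rad and contact force between cam and block above 5 N), for 0.2 s.
At the end, for the whole second after the job is handed in: The block lies flat and still on the jig's board, its end within 3 mm of the end stop, its side within 2 mm of the fence and parallel to it within 0.025 rad; the cam lever stands beyond 1.7 rad and the cam presses on the block with more than 5 N (all of step 2 and x of block_center in the frame of jig above 0.012 m and y of block_center in the frame of jig below -0.012 m and z of block_center in the frame of jig below 0.034 m and angle between the y axis of block and the x axis of jig, either way round below 0.025 rad and linear speed of block below 0.01 m/s); the robot touches nothing.
It fails at once if the block is lifted more than 8 mm off the jig's board or tipped (z of block_center in the frame of jig above 0.039 m or angle between block's own z axis and vertical above 0.15 rad).
It fails at once if a bystander (tape measure, bolt, screwdriver, spare block) is moved more than 15 mm (distance of any of tape_measure, hex_bolt, screwdriver_red, spare_block from where it was at the start of the episode above 0.015 m).
It also fails if it takes over 48 s, if anything falls off the work surface, if the arm or the gripper's body presses on something with over 40 N, if the wrist force passes 120 N, or if a joint passes its speed limit or range.

## Working session

There is one attempt and no reset: what is moved stays moved. The work goes in short steps, Python scripts to look and compute and a tool call to move; the robot and the scene stay as the last step left them, time stands still between calls to the robot, and variables do not carry over. Pictures are saved under pics/ and viewed, at most 10 in all, crops included, and the job is handed in when it is done.

Besides the shell and the picture viewer there is one more tool, called after ">>>" by a JSON object that holds its "name" and its "arguments". move_arm: Moves the arm, as the interface text tells. Its arguments: {"type":"object","properties":{"commands":{"type":"array"}},"required":["commands"]}

```bash
mkdir -p pics; ls
python3 - <<'E'
from cell import *
import cv2
for n in("top","side"):
    cv2.imwrite(f"pics/{n}0.png",read_camera(n)); i=camera_info(n); print(n,i["K"],i["cam_to_world"])
print(state())
E
```

```text
pics
top [[487.33455416   0.         324.39375913]
 [  0.         487.33455416 202.38031694]
 [  0.           0.           1.        ]] [[ 2.76435713e-02 -9.77901792e-01  2.07229143e-01  2.49747271e+02]
 [-9.99617843e-01 -2.70448274e-02  5.72227394e-03 -1.67463763e+01]
 [ 8.65444745e-06 -2.07308133e-01 -9.78275696e-01  1.34353222e+03]
 [ 0.00000000e+00  0.00000000e+00  0.00000000e+00  1.00000000e+00]]
side [[425.20238792   0.         319.43060823]
 [  0.         425.20238792 197.17280593]
 [  0.           0.           1.        ]] [[ 9.94804462e-01 -7.68263587e-02  6.67966603e-02  4.52774069e+02]
 [-1.00500155e-01 -6.36432109e-01  7.64757406e-01 -7.02491810e+02]
 [-1.62419874e-02 -7.67497154e-01 -6.40846562e-01  6.54100804e+02]
 [ 0.00000000e+00  0.00000000e+00  0.00000000e+00  1.00000000e+00]]
{'t': 0.1, 'joints': array([ 1.03939935e+00,  4.91516956e-01,  1.55941743e+00,  9.92985637e-06,
        1.09168039e+00, -1.05578306e-01]), 'qvel': array([-0.00039298, -0.00181474, -0.00266518,  0.00018044,  0.00202473,
        0.00037542]), 'tau': array([ 3.31912997e-03, -6.13620901e+01, -2.58604288e+01,  6.93854992e-02,
        4.70413954e-02, -1.09693315e-04]), 'eef_pos': array([258.01752626, 569.01043318, 214.09923791]), 'tcp_rot': array([-3.14057715e+00, -1.16471470e-04,  2.71576934e+00]), 'ft_force': array([ 0.39391146, -0.84278576, -0.03252857]), 'moment': array([-0.05523388,  0.02504399,  0.05147816]), 'grip_force': 0.0, 'opening': 1.0009190747489967}
```

View pics/top0.png

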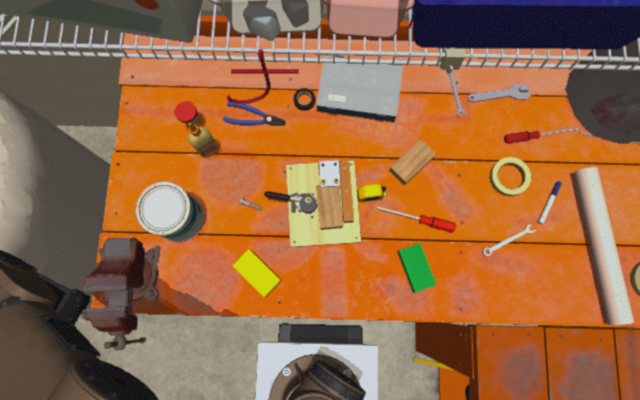

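View pics/side0.png

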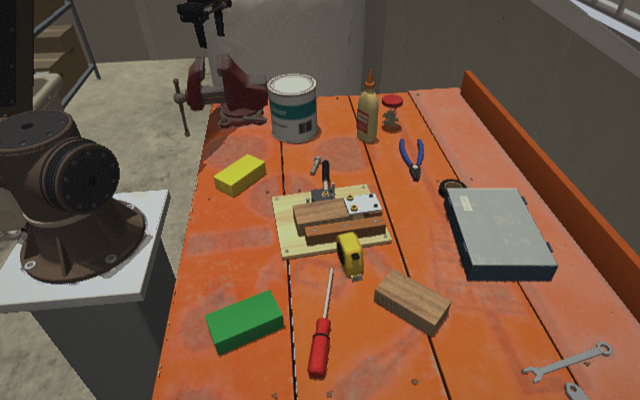

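The top view shows the jig board at about (286–361, 160–246). Jig x points up in the image (world +x) and y points left. The block is at about (330,207), the pivot at (307,203), and the lever points left to (265,195). Next I'll take measurements.

```bash
cat > h.py <<'E'
import numpy as np, cv2
from cell import *
def ray(n,uv,z):
    i=camera_info(n);K=np.array(i["K"]);T=np.array(i["cam_to_world"])
    uv=np.atleast_2d(np.array(uv,float))
    d=(T[:3,:3]@np.linalg.inv(K)@np.c_[uv,np.ones(len(uv))].T).T
    o=T[:3,3]; return o+d*((z-o[2])/d[:,2])[:,None]
def proj(n,P):
    i=camera_info(n);K=np.array(i["K"]);T=np.linalg.inv(np.array(i["cam_to_world"]))
    P=np.atleast_2d(P); c=(T[:3,:3]@P.T).T+T[:3,3]; p=(K@c.T).T; return p[:,:2]/p[:,2:]
E
python3 - <<'E'
from h import *
im=cv2.imread("pics/top0.png")
hsv=cv2.cvtColor(im,cv2.COLOR_BGR2HSV)
for p in [(295,235),(350,225),(300,175),(330,215),(347,190),(328,168)]: print(p,hsv[p[1],p[0]])
a=cv2.resize(im[145:260,245:400],None,fx=5,fy=5,interpolation=cv2.INTER_CUBIC)
cv2.imwrite("pics/c.png",a)
m=cv2.inRange(hsv,(20,40,140),(33,170,255)); m[:150]=0;m[255:]=0;m[:,:280]=0;m[:,370:]=0
ys,xs=np.nonzero(m)
r=cv2.minAreaRect(np.c_[xs,ys].astype(np.float32)); b=cv2.boxPoints(r); print(b,len(xs)); print(ray("top",b,12).round(1))
E
```

```text
(295, 235) [ 32  90 212]
(350, 225) [ 31  90 212]
(300, 175) [ 32  85 214]
(330, 215) [ 16 126 184]
(347, 190) [ 14  84 179]
(328, 168) [108  15 221]
[[285.2579  164.70694]
 [355.10098 160.24887]
 [360.29623 241.64066]
 [290.45316 246.09872]] 3087
[[ 638.   105.1   12. ]
 [ 656.7  -92.9   12. ]
 [ 424.4 -110.6   12. ]
 [ 406.8   80.6   12. ]]
```

View pics/c.png

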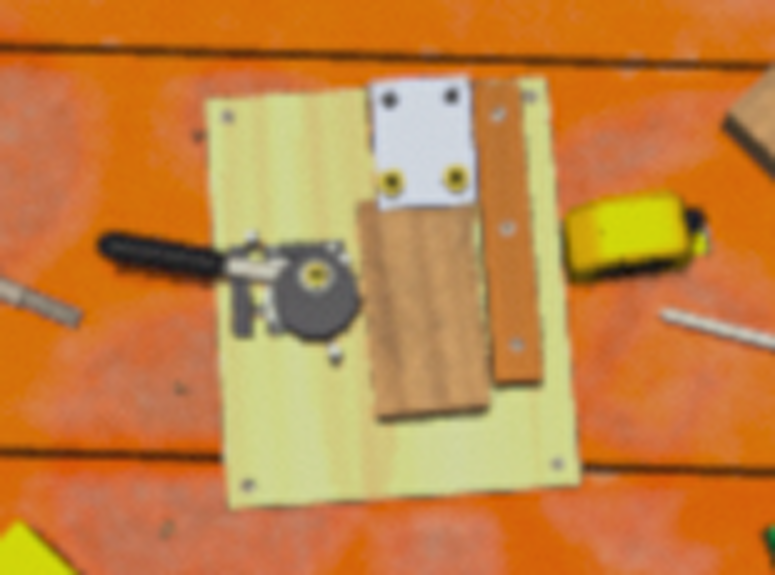

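The crop shows the board corners at (206,99), (547,77), (580,486) and (231,508), and the bolt head at (317,273). The block's near end runs from (378,418) to (488,408). The lever tip is at (102,245).

```bash
cat >> h.py <<'E'
C=np.array([245,145.])
pix=np.array([[206,99],[547,77],[580,486],[231,508.]])/5+C
J=np.array([[115,105],[115,-90],[-120,-90],[-120,105.]])
W=ray("top",pix,12)[:,:2]
A=J-J.mean(0);B=W-W.mean(0)
th=np.arctan2((A[:,0]*B[:,1]-A[:,1]*B[:,0]).sum(),(A*B).sum())
R=np.array([[np.cos(th),-np.sin(th)],[np.sin(th),np.cos(th)]]); t=W.mean(0)-R@J.mean(0)
def j2w(p): return np.atleast_2d(p)@R.T+t
def w2j(p): return (np.atleast_2d(p)[:,:2]-t)@R
E
python3 - <<'E'
from h import *
print(np.degrees(th),t,(j2w(J)-W).round(1))
f=lambda u,z:w2j(ray("top",np.array(u)/5+C,z)).round(1)
print("bolt",f([317,273],49),"block near end",f([[378,414],[488,406]],50),"side",f([360,203],50),"plate",f([[380,207],[474,203]],59))
print("lever tip",f([102,245],51),"lever mid",f([160,252],46),f([220,264],42))
for n,p in dict(pivot=(0,47.5),home=(15,-14),start_push=(-120,-14)).items(): print(n,j2w(p).round(1))
s=(w2j(ray("side",[[325,167]],50)));print("side lever tip",s)
E
```

```text
5.473402035629609 [533.80315988 -12.831938  ] [[ 0.4  0.2]
 [ 0.7 -0.5]
 [ 0.1 -1.4]
 [-1.1  1.7]]
bolt [[ 1.2 47.4]] block near end [[-78.5  19.5]
 [-78.2 -39.8]] side [[38.5 21.6]] plate [[ 33.3  10.9]
 [ 32.1 -40.2]]
lever tip [[ 24.3 163.2]] lever mid [[ 19.4 132.3]] [[ 11.4 100.2]]
pivot [[529.3  34.5]]
home [[550.1 -25.3]]
start_push [[415.7 -38.2]]
side lever tip [[ 20.40980862 141.77118371]]
```

>>> {"name": "move_arm", "arguments": {"commands": [[[0, 0, 3], [0, 0, 0], 0], [[0, 0, 3], [0, 0, 0], 0], [[1.8, -3.4, 0], [0, 0, -4], 0], [[1.8, -3.4, 0], [0, 0, -4], 0], [[1.8, -3.4, 0], [0, 0, -4], 0], [[1.8, -3.4, 0], [0, 0, -4], 0], [[1.8, -3.4, 0], [0, 0, -4], 0], [[1.8, -3.4, 0], [0, 0, -4], 0], [[1.8, -3.4, 0], [0, 0, -4], 0], [[1.8, -3.4, 0], [0, 0, -4], 0]]}}

```text
t: 1.1
eef_pos: [402.5, 295.7, 274.5]
tcp_rot: [-3.141, -0.0, 2.155]
ft_force: [0.5, 0.5, -0.1]
opening: 0.215
grip_force: 0.0
```

>>> {"name": "move_arm", "arguments": {"commands": [[[0.3, -4.2, 0], [0, 0, -4], 0], [[0.3, -4.2, 0], [0, 0, -4], 0], [[0.3, -4.2, 0], [0, 0, -4], 0], [[0.3, -4.2, 0], [0, 0, -4], 0], [[0.3, -4.2, 0], [0, 0, -4], 0], [[0.3, -4.2, 0], [0, 0, -4], 0], [[0.3, -4.2, 0], [0, 0, -4], 0], [[0.3, -4.2, 0], [0, 0, 0], 0], [[0, 0, 0], [0, 0, 0], 0]]}}

```text
t: 2.0
eef_pos: [426.3, -42.5, 274.5]
tcp_rot: [-3.141, 0.001, 1.664]
ft_force: [0.0, -0.5, 0.8]
opening: 0.005
grip_force: 0.0
```

>>> {"name": "move_arm", "arguments": {"commands": [[[0, 0.8, -4], [0, 0, 0], 0], [[0, 0, -4], [0, 0, 0], 0], [[0, 0, -4], [0, 0, 0], 0], [[0, 0, -4], [0, 0, 0], 0], [[0, 0, -4], [0, 0, 0], 0], [[0, 0, -2], [0, 0, 0], 0], [[0, 0, -1.4], [0, 0, 0], 0], [[0, 0, -1], [0, 0, 0], 0], [[0, 0, 0], [0, 0, 0], 0]]}}

```text
t: 2.9
eef_pos: [425.7, -30.3, 29.8]
tcp_rot: [-3.14, -0.001, 1.669]
ft_force: [0.8, 0.8, 0.1]
opening: 0.005
grip_force: 0.0
```

Run:
```python
from h import *
s=state();print(s["eef_pos"],w2j(s["eef_pos"][None]),s["ft_force"])
a=read_camera("top")[145:260,245:400];b=read_camera("side")[130:290,240:420]
cv2.imwrite("pics/d.png",np.vstack([cv2.resize(a,(480,300)),cv2.resize(b,(480,300))]))
```

```text
[425.73930861 -30.30295713  29.83626561] [[-109.23759301   -7.08383614]] [0.797228   0.84693209 0.10122641]
```

View pics/d.png

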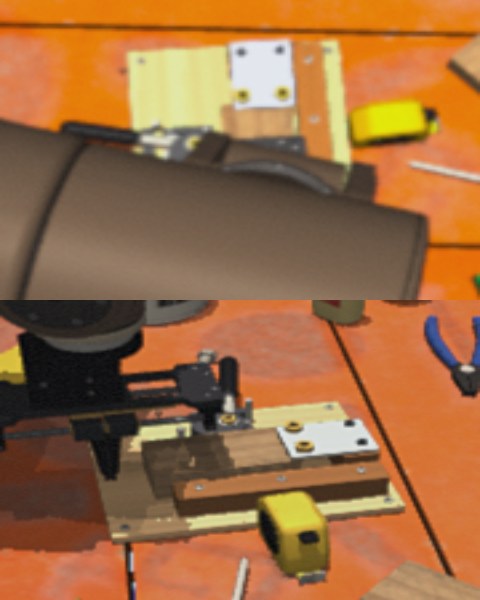

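The finger is clear of the block's near end and lined up with it, so I'll start pushing along jig x.

>>> {"name": "move_arm", "arguments": {"commands": [[[0.7, -0.4, 0], [0, 0, 0], 0], [[0.5, 0.05, 0], [0, 0, 0], 0], [[0.5, 0.05, 0], [0, 0, 0], 0], [[0.4, 0.04, 0], [0, 0, 0], 0], [[0.4, 0.04, 0], [0, 0, 0], 0], [[0.4, 0.04, 0], [0, 0, 0], 0], [[0.4, 0.04, 0], [0, 0, 0], 0], [[0.4, 0.04, 0], [0, 0, 0], 0], [[0.4, 0.04, 0], [0, 0, 0], 0]]}}

```text
t: 3.9
eef_pos: [467.4, -31.3, 30.6]
tcp_rot: [-3.141, -0.0, 1.669]
ft_force: [-2.0, 0.5, 1.2]
opening: 0.005
grip_force: 0.9
```

>>> {"name": "move_arm", "arguments": {"commands": [[[0.3, 0.03, 0], [0, 0, 0], 0], [[0.3, 0.03, 0], [0, 0, 0], 0], [[0, 0, 0], [0, 0, 0], 0]]}}

```text
t: 4.2
eef_pos: [473.7, -30.8, 30.6]
tcp_rot: [3.141, 0.0, 1.669]
ft_force: [0.0, 0.2, 0.1]
opening: 0.003
grip_force: 0.0
```

>>> {"name": "move_arm", "arguments": {"commands": [[[0.2, 0.02, 0], [0, 0, 0], 0], [[0.2, 0.02, 0], [0, 0, 0], 0], [[0, 0, 0], [0, 0, 0], 0]]}}

```text
t: 4.5
eef_pos: [477.5, -30.4, 30.6]
tcp_rot: [3.141, 0.0, 1.669]
ft_force: [-0.7, 1.4, -0.6]
opening: 0.003
grip_force: 0.0
```

>>> {"name": "move_arm", "arguments": {"commands": [[[0.1, 0.01, 0], [0, 0, 0], 0], [[0.1, 0.01, 0], [0, 0, 0], 0], [[0, 0, 0], [0, 0, 0], 0]]}}

```text
t: 4.8
eef_pos: [479.3, -30.2, 30.7]
tcp_rot: [3.141, 0.0, 1.669]
ft_force: [-1.0, 0.2, 0.1]
opening: 0.004
grip_force: 0.0
```

>>> {"name": "move_arm", "arguments": {"commands": [[[0.1, 0.01, 0], [0, 0, 0], 0], [[0.1, 0.01, 0], [0, 0, 0], 0], [[0, 0, 0], [0, 0, 0], 0]]}}

```text
t: 5.1
eef_pos: [481.3, -30.0, 30.7]
tcp_rot: [3.141, 0.0, 1.669]
ft_force: [-0.1, 0.6, -0.8]
opening: 0.004
grip_force: 0.0
```

Run:
```python
from h import *
s=state();print(s["eef_pos"],w2j(s["eef_pos"][None]),s["ft_force"])
a=read_camera("top")[145:260,245:400];b=read_camera("side")[170:270,260:400]
cv2.imwrite("pics/e.png",cv2.resize(b,(784,560),interpolation=cv2.INTER_CUBIC))
```

```text
[481.32836363 -29.98596632  30.66531157] [[-53.87175583 -12.07057799]] [-0.08542109  0.55260386 -0.79859964]
```

View pics/e.png

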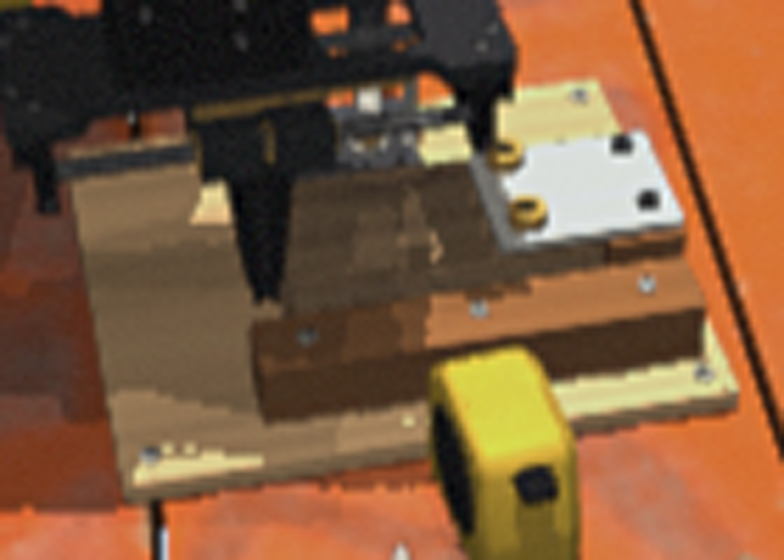

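The finger is still against the block's near end with no stop reaction yet. I'll keep pushing in 1 mm steps until the force rises.

>>> {"name": "move_arm", "arguments": {"commands": [[[0.1, 0.01, 0], [0, 0, 0], 0], [[0.1, 0.01, 0], [0, 0, 0], 0], [[0, 0, 0], [0, 0, 0], 0]]}}

```text
t: 5.5
eef_pos: [483.0, -29.7, 30.6]
tcp_rot: [-3.141, -0.0, 1.669]
ft_force: [-2.0, -0.4, 0.5]
opening: 0.005
grip_force: 0.8
```

>>> {"name": "move_arm", "arguments": {"commands": [[[0.1, 0.01, 0], [0, 0, 0], 0], [[0, 0, 0], [0, 0, 0], 0]]}}

```text
t: 5.7
eef_pos: [483.1, -29.6, 30.6]
tcp_rot: [-3.139, -0.001, 1.669]
ft_force: [-7.1, -1.3, 4.4]
opening: 0.005
grip_force: 3.2
```

>>> {"name": "move_arm", "arguments": {"commands": [[[0.1, 0.01, 0], [0, 0, 0], 0], [[0, 0, 0], [0, 0, 0], 0], [[0, 0, 0], [0, 0, 0], 0]]}}

```text
t: 6.0
eef_pos: [483.2, -29.5, 30.6]
tcp_rot: [-3.138, -0.001, 1.669]
ft_force: [-8.9, -2.9, 7.4]
opening: 0.0
grip_force: 5.5
```

>>> {"name": "move_arm", "arguments": {"commands": [[[-1, -0.1, 0], [0, 0, 0], 0], [[-1, -0.1, 0], [0, 0, 0], 0], [[0, 0, 4], [0, 0, 0], 0], [[0, 0, 4], [0, 0, 0], 0], [[0, 2, 0], [0, 0, -4], 0], [[2.5, 3.5, 0], [0, 0, -4], 0], [[2.5, 3.5, 0], [0, 0, -4], 0], [[2.5, 3.5, 0], [0, 0, 0], 0], [[3.3, 3.2, 0], [0, 0, 0], 0], [[0, 0, 0], [0, 0, 0], 0]]}}

```text
t: 7.0
eef_pos: [575.7, 128.5, 110.5]
tcp_rot: [3.139, -0.001, 1.462]
ft_force: [-1.1, -0.5, 0.0]
opening: 0.005
grip_force: 0.0
```

Run:
```python
from h import *
s=state();print(s["eef_pos"],w2j(s["eef_pos"][None]),s["ft_force"],s["tcp_rot"])
a=read_camera("top")[145:260,245:400];b=read_camera("side")[130:290,240:420]
cv2.imwrite("pics/f.png",np.hstack([cv2.resize(a,(390,290),interpolation=cv2.INTER_CUBIC),cv2.resize(b,(400,290),interpolation=cv2.INTER_CUBIC)]))
```

```text
[575.72804909 128.51156845 110.47319254] [[ 55.21559682 136.70011346]] [-1.09842926 -0.54816274  0.03580583] [ 3.13856639e+00 -1.07589490e-03  1.46188093e+00]
```

View pics/f.png

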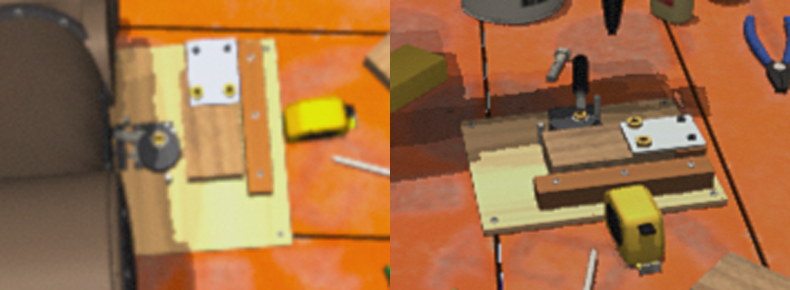

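The block's near end moved up to about row 216 of the full image, roughly 33 mm, so it is home. The lever is still open. Next come the arc waypoints, computed while the finger lowers.

>>> {"name": "move_arm", "arguments": {"commands": [[[0, 0, -3], [0, 0, 0], 0], [[0, 0, -3], [0, 0, 0], 0], [[0, 0, -2], [0, 0, 0], 0], [[0, 0, 0], [0, 0, 0], 0]]}}

```text
t: 7.5
eef_pos: [571.0, 124.1, 28.5]
tcp_rot: [-3.137, 0.001, 1.458]
ft_force: [0.0, -0.5, -0.1]
opening: 0.008
grip_force: 0.0
```

Run:
```python
from h import *
s=state();p=s["eef_pos"][:2];print(s["eef_pos"],s["ft_force"])
piv=j2w((0,47.5))[0]; q=p
for a in np.arange(83.5,184,5):
    c,k=np.cos(np.radians(a)),np.sin(np.radians(a))
    P=piv+93*np.array([c,k])+16*np.array([k,-c])
    print(a,P.round(0),((P-q)/10).round(2)); q=P
```

```text
[570.96913017 124.11517852  28.52819951] [ 0.03912957 -0.54661103 -0.100185  ]
83.5 [556. 125.] [-1.53  0.09]
88.5 [548. 127.] [-0.8  0.2]
93.5 [540. 128.] [-0.81  0.13]
98.5 [531. 129.] [-0.82  0.05]
103.5 [523. 129.] [-0.82 -0.02]
108.5 [515. 128.] [-0.82 -0.09]
113.5 [507. 126.] [-0.81 -0.16]
118.5 [499. 124.] [-0.79 -0.23]
123.5 [491. 121.] [-0.77 -0.3 ]
128.5 [484. 117.] [-0.74 -0.36]
133.5 [477. 113.] [-0.7  -0.43]
138.5 [470. 108.] [-0.66 -0.49]
143.5 [464. 103.] [-0.62 -0.54]
148.5 [458.  97.] [-0.57 -0.59]
153.5 [453.  90.] [-0.52 -0.64]
158.5 [449.  83.] [-0.46 -0.68]
163.5 [445.  76.] [-0.4  -0.72]
168.5 [441.  69.] [-0.33 -0.75]
173.5 [439.  61.] [-0.26 -0.78]
178.5 [437.  53.] [-0.2 -0.8]
183.5 [435.  45.] [-0.13 -0.81]
```

>>> {"name": "move_arm", "arguments": {"commands": [[[-0.8, 0.05, 0], [0, 0, 0], 0], [[-0.7, 0.05, 0], [0, 0, 0], 0], [[-0.8, 0.2, 0], [0, 0, 5], 0], [[-0.8, 0.1, 0], [0, 0, 5], 0], [[-0.8, 0.05, 0], [0, 0, 5], 0], [[-0.8, 0, 0], [0, 0, 5], 0], [[-0.8, -0.1, 0], [0, 0, 5], 0], [[-0.8, -0.15, 0], [0, 0, 5], 0]]}}

```text
t: 8.3
eef_pos: [510.0, 127.6, 32.1]
tcp_rot: [3.139, 0.001, 1.986]
ft_force: [2.4, 2.1, -1.1]
opening: 0.001
grip_force: 1.0
```

>>> {"name": "move_arm", "arguments": {"commands": [[[-0.8, -0.25, 0], [0, 0, 5], 0], [[-0.8, -0.3, 0], [0, 0, 5], 0], [[-0.75, -0.35, 0], [0, 0, 5], 0], [[0, 0, 0], [0, 0, 0], 0]]}}

```text
t: 8.7
eef_pos: [485.9, 118.3, 31.9]
tcp_rot: [3.14, 0.001, 2.246]
ft_force: [-0.6, 0.0, 0.8]
opening: 0.006
grip_force: 0.0
```

>>> {"name": "move_arm", "arguments": {"commands": [[[-0.8, -0.5, 0], [0, 0, 5], 0], [[-0.7, -0.5, 0], [0, 0, 5], 0], [[-0.65, -0.55, 0], [0, 0, 5], 0], [[-0.6, -0.6, 0], [0, 0, 5], 0]]}}

```text
t: 9.1
eef_pos: [459.9, 97.4, 31.5]
tcp_rot: [3.139, 0.002, 2.594]
ft_force: [4.0, 8.4, -3.1]
opening: 0.01
grip_force: 4.1
```

>>> {"name": "move_arm", "arguments": {"commands": [[[-0.55, -0.65, 0], [0, 0, 5], 0], [[-0.45, -0.7, 0], [0, 0, 5], 0], [[-0.4, -0.7, 0], [0, 0, 5], 0], [[-0.3, -0.75, 0], [0, 0, 5], 0]]}}

```text
t: 9.5
eef_pos: [443.1, 69.3, 31.4]
tcp_rot: [3.14, 0.003, 2.943]
ft_force: [4.6, 9.2, -5.1]
opening: 0.006
grip_force: 4.6
```

>>> {"name": "move_arm", "arguments": {"commands": [[[-0.25, -0.75, 0], [0, 0, 5], 0], [[-0.2, -0.8, 0], [0, 0, 5], 0], [[-0.1, -0.4, 0], [0, 0, 2.5], 0], [[0, 0, 0], [0, 0, 0], 0]]}}

```text
t: 9.9
eef_pos: [438.0, 49.7, 31.5]
tcp_rot: [3.141, 0.004, -3.124]
ft_force: [4.9, 8.5, -2.8]
opening: 0.004
grip_force: 4.3
```

>>> {"name": "move_arm", "arguments": {"commands": [[[-0.05, -0.3, 0], [0, 0, 2], 0], [[0, -0.2, 0], [0, 0, 0], 0], [[0, 0, 0], [0, 0, 0], 0]]}}

```text
t: 10.2
eef_pos: [437.5, 46.1, 31.4]
tcp_rot: [3.14, 0.004, -3.091]
ft_force: [5.6, 28.8, -4.5]
opening: 0.004
grip_force: 13.9
```

>>> {"name": "move_arm", "arguments": {"commands": [[[0, 0.5, 0], [0, 0, 0], 0], [[0, 1, 0], [0, 0, 0], 0], [[0, 1.5, 0], [0, 0, 0], 0], [[0, 0, 4], [0, 0, 0], 0], [[0, 0, 4], [0, 0, 0], 0], [[0, 0, 4], [0, 0, 0], 0], [[0, 4, 3], [0, 0, 0], 0], [[0, 5, 0], [0, 0, 0], 0], [[0, 5, 0], [0, 0, 0], 0], [[0, 5, 0], [0, 0, 0], 0]]}}

```text
t: 11.2
eef_pos: [435.5, 266.5, 181.7]
tcp_rot: [3.141, 0.001, -3.09]
ft_force: [1.9, 0.2, 0.1]
opening: 0.002
grip_force: 0.0
```

Run:
```python
from h import *
s=state();print(s["eef_pos"],s["ft_force"])
a=read_camera("top")[145:260,245:400]
cv2.imwrite("pics/g.png",cv2.resize(a,None,fx=5,fy=5,interpolation=cv2.INTER_CUBIC))
```

```text
[435.5338497  266.54366887 181.65818971] [1.94273295 0.16356871 0.08252746]
```

View pics/g.png

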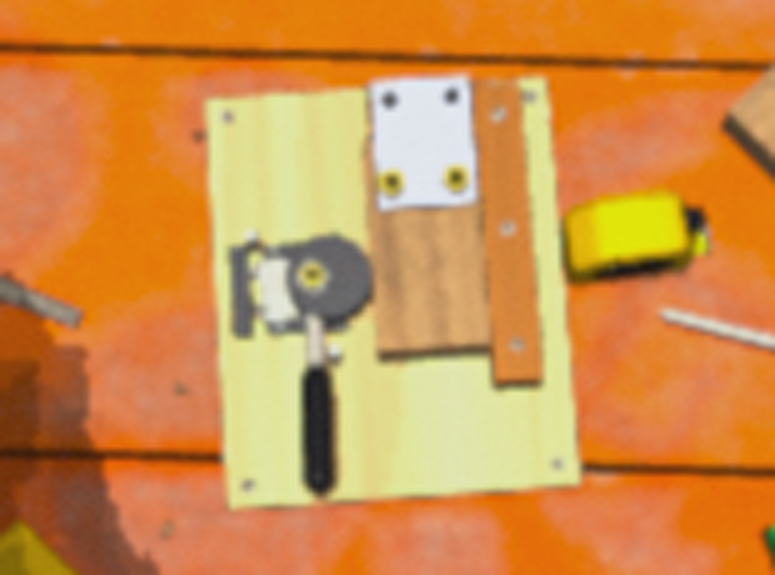

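The lever is at the pin, pointing to (318,490). The cam is on the block and the block is flush with the fence. Its near end runs from (379,352) to (490,346). I'll check that numerically and hand in.

Run:
```python
from h import *
e=w2j(ray("top",np.array([[379,352],[490,346]])/5+C,50));print(e)
if e[:,0].mean()>-50: print(env.job_done())
```

```text
[[-44.81790677  16.70248375]
 [-45.59727846 -43.3038423 ]]
the job is handed in; nothing more can be done
None
```

I handed the job in with the block home against the end stop and the cam lever round at its stop pin, clamping the block against the fence. The last camera check put the block's near end within about 1 mm of its home position. The judge's result was not shown.

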